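# Release the latched mode key

### The job

One of the four identical keys on the mixer's grey key box is still latched down a few millimetres from the last run. Find it by touch (a light fingertip tap makes an up key give; the latched one sits lower and is firm), press that key all the way down with the fingertips and let go so that it pops up, leaving all four keys up. Do not press any other key home, and do not lift or shift anything standing round the box.

Things in the scene. Friction and masses are not known exactly. Their poses are not given: they have to be found in the camera images.
- key_box: control box of a bench mixer: grey box fixed to the table, 130 mm (x) by 220 mm (y) by 50 mm high, with a row of four identical white keys on its top, nearer the front. Origin: centre of its underside; x points to its back, y along the row to its left end, z up. The keys are 40 mm apart, each cap 28 mm (x) by 20 mm (y), flat on top, standing 20 mm above the box's top when up, in a black collar 38 mm by 30 mm and 4 mm high.
- place_1 (a point): point fixed to the key box: centre of the top of a key that is UP (70 mm above the table) at place 1 of the row, counted from the box's left (+y) end. It does not move with the key: the top of a latched key lies 4 mm below it. Axes as the key box's.
- place_2 (a point): point fixed to the key box: centre of the top of a key that is UP (70 mm above the table) at place 2 of the row, counted from the box's left (+y) end. It does not move with the key: the top of a latched key lies 4 mm below it. Axes as the key box's.
- place_3 (a point): point fixed to the key box: centre of the top of a key that is UP (70 mm above the table) at place 3 of the row, counted from the box's left (+y) end. It does not move with the key: the top of a latched key lies 4 mm below it. Axes as the key box's.
- place_4 (a point): point fixed to the key box: centre of the top of a key that is UP (70 mm above the table) at place 4 of the row, counted from the box's left (+y) end. It does not move with the key: the top of a latched key lies 4 mm below it. Axes as the key box's.
- down_key (a joint): Key travel is straight down, value in m below fully up, 0 to 0.011. This is the key that starts latched, at about 0.004; it can stand at any of the four places, which is not told. A hook holds it against its spring: a push under about 3 N does not move it at all; about 5 N push it on down, and once it has been pressed beyond about 0.007 the hook lets go and it rises to 0 when the finger leaves (the stop at 0.011 takes about 6 N).
- up_key_1 (a joint): Key travel is straight down, value in m below fully up, 0 to 0.011. One of the three keys that start up, at 0; which place it stands at is not told. It gives under a light push: it starts to move at about 1.7 N and sinks 1 mm for each further 0.35 N, and springs back up. Pressed beyond about 0.008 it latches down; taps must stay under 0.007.
- up_key_2 (a joint): Key travel is straight down, value in m below fully up, 0 to 0.011. One of the three keys that start up, at 0; which place it stands at is not told. It gives under a light push: it starts to move at about 1.7 N and sinks 1 mm for each further 0.35 N, and springs back up. Pressed beyond about 0.008 it latches down; taps must stay under 0.007.
- up_key_3 (a joint): Key travel is straight down, value in m below fully up, 0 to 0.011. One of the three keys that start up, at 0; which place it stands at is not told. It gives under a light push: it starts to move at about 1.7 N and sinks 1 mm for each further 0.35 N, and springs back up. Pressed beyond about 0.008 it latches down; taps must stay under 0.007.
- plastic_cup: bystander, to be left alone: open grey plastic cup, 54 mm across, 52 mm high. Origin: centre of its underside.
- reagent_bottle: bystander, to be left alone: reagent bottle with a white screw cap, 52 mm across, 106 mm high. Origin: centre of its underside.
- small_jar: bystander, to be left alone: clear faceted open jar, 56 mm across, 52 mm high. Origin: centre of its underside.
- stopper: bystander, to be left alone: small red rubber stopper standing on the rear of the key box's top, 21 mm across, 20 mm high. Origin: centre of its underside.
- marker: bystander, to be left alone: white marker pen with a black cap lying in front of the key box, 134 mm long, 13 mm thick. Origin: centre of its underside.
- lidded_cup: bystander, to be left alone: plastic cup with a blue lid, 60 mm across, 56 mm high. Origin: centre of its underside.

How it is judged:
By the outcome, as a careful person would: the job done as asked, in the order asked, and still so for the second after the job is handed in, with the robot touching nothing.
It also fails if it takes over 45 s, if anything falls off the work surface, if the arm or the gripper's body presses on something with over 40 N, if the wrist force passes 120 N, or if a joint passes its speed limit or range.

### The arm

A 7-joint arm with a two-finger parallel gripper is mounted at the origin on the work surface; the furniture and walls round the work are solid. World frame = base frame: x ahead of the robot, y to its left, z up, the work surface at z = 0. Lengths are in m, angles in rad, forces in N, time in s.
With the tool pointing down it reaches from about 0.4 to 0.875 m from the base axis. Payload 19.3 kg.
Tool frame: the origin (TCP) lies midway between the tips of the shut fingers; the grasp point (between the pads) lies 19 mm behind it; z points along the fingers, y is the line along which they close (so a half turn about z gives the same grasp; the last joint's range is limited). The gripper opens to 85 mm and grips with 20 to 120 N. Pads are 22 mm wide; open, the fingers measure 114 mm over their backs; the gripper's body (76 mm by 85 mm) begins 54 mm behind the grasp point. The pads swing forward as they close: fully open they stand 13 mm farther back than shut.
Start: joints at [-1.189, 0.521, -0.036, 1.599, 0.021, 1.021, -0.113], TCP at [0.273, 0.562, 0.231] pointing down, gripper open.
Joint ranges: [-2.91, 2.91], [-0.3, 2.13], [-1.5, 1.42], [0.17, 2.43], [-1.26, 4.41], [0.16, 1.93], [-2.52, 2.52]. Speed limits (rad/s): [1.89, 1.89, 2.39, 2.39, 3.01, 3.01, 3.01].

### API

Orientations are given as [roll, pitch, yaw] about the fixed x, y, z axes, in that order (R = Rz(yaw) Ry(pitch) Rx(roll)).
In Python, from workcell import * gives the robot as it stands. The module is installed in compiled form; this text tells all that it offers.
- The arm moves only by the tool play_rows, never from a script. Its argument "deltas" is a list of rows, each a list of 7 numbers: the shift along the tool's x, y, z in units of 500 mm (1.0 is 500 mm), then the turn, a rotation vector about the tool's x, y, z in units of 120 degrees (1.0 is 120 degrees), then the closure, from 0 (fully open) to 1 (shut). A call has 1 to 10 rows; each row is the pose to reach, as a shift and turn from the pose commanded when the call began, along the tool's axes at that moment; what a row does not reach only later rows make up. A row lasts 1/10 s, in which the tool goes at most 50 mm and 8.59 degrees, less where a joint would pass 70% of its speed; a pose out of reach is approached as far as the arm can. A call with a number of a shift or a turn outside -1 to 1 is refused whole. A call with a gripper value outside its range is refused whole. The fingers move at their own pace and stop on an object; "newtons" is the grip in N (left out, the last holds). Time passes only in rows, so rows that repeat a pose let the fingers close. It gives the time, the measured TCP pose, the force, the opening and the grip force at its end, in the units of the state.
- observe(): the state, without advancing time (a new reading comes with each control period).
- grab_frame(name): name is "scene" or "side" or "wrist"; returns the picture (384x512x3 uint8, red, green, blue); there is no depth.
- get_calibration(name): a dict with "fovy" (degrees; the focal length in pixels is half the picture's height over the tangent of half this angle, whatever the lens; pixels are square), "cx", "cy" (the principal point, pixels), "xyz" and "rotation" of the camera in the world. Camera axes: x right, y down, z forward; pixel columns grow to the right and rows downward; lengths in m; the calibration is good to about 2 mm. A picture is of the moment at which its call begins: read the wrist's pose just before it. get_calibration takes no time and is no camera call; for the wrist camera it gives the pose at the moment of the call.
- job_done(): hands the job in; it is judged then, once.
The state is a dict: "clock": time; "qpos": joint angles; "qd": joint speeds; "joint_efforts": joint torques, N m; "position": TCP position; "tool_rot": TCP orientation; "force": force on the tool from outside, world axes, zero at the start; "moment": the same for the moment, N m; "grip_width": finger opening in m; "finger_force": force on a finger pad.
Only numpy, scipy, OpenCV 4.12 (cv2) and the standard library are available. Lean on these libraries where they do the work, as an engineer would, in place of code of your own. Each camera call takes 0.05 s, during which the arm holds its last target. There are 200 camera calls.

## Working session

There is one attempt and no reset: what is moved stays moved. The work goes in short steps, Python scripts to look and compute and a tool call to move; the robot and the scene stay as the last step left them, time stands still between calls to the robot, and variables do not carry over. Pictures are saved under pics/ and viewed, at most 10 in all, crops included, and the job is handed in when it is done.

Besides the shell and the picture viewer there is one more tool, called after "Request:" by a JSON object that holds its "op" and its "data", one argument or row to a line. play_rows: Moves the arm, as the interface text tells. Its arguments: {"type":"object","properties":{"deltas":{"type":"array"},"newtons":{"type":"number"}},"required":["deltas"]}

```bash
mkdir -p pics
python3 - <<'E'
from workcell import *
import cv2
for n in ("scene","side"):
    cv2.imwrite(f"pics/{n}0.png",cv2.resize(grab_frame(n),(800,600),interpolation=cv2.INTER_CUBIC)[:,:,::-1])
    print(n,get_calibration(n))
s=observe();print(s)
E
```

```text
scene {'fovy': 52.65441596740824, 'cx': 256.5281568811731, 'cy': 194.8480287344946, 'xyz': array([ 0.04771823, -0.28896845,  0.71007869]), 'rotation': array([-2.40097061,  0.00599278, -0.85774281])}
side {'fovy': 46.832260164815956, 'cx': 246.94162505230128, 'cy': 193.14001626849785, 'xyz': array([ 0.18517575, -0.57582306,  0.5603188 ]), 'rotation': array([-2.14229678,  0.00561024, -0.44126168])}
{'clock': 0.1, 'qpos': array([-1.18919746,  0.52200059, -0.03631242,  1.59988951,  0.02116638,
        1.02105941, -0.11279075]), 'qd': array([ 2.80333476e-05, -1.54922047e-03,  1.79886101e-03, -6.75789446e-04,
       -3.33929412e-04, -6.11650708e-04, -5.39709027e-04]), 'joint_efforts': array([ 2.10933256e-03, -9.28490710e+01,  1.98339298e+00, -3.70530117e+01,
        1.81324087e-02,  5.39156361e-03,  2.37860428e-05]), 'position': array([0.27277725, 0.56204059, 0.23077667]), 'tool_rot': array([-3.14062012e+00,  4.34462571e-05,  2.68976038e+00]), 'force': array([-0.74585508, -0.47252988,  0.03106323]), 'moment': array([ 0.00031152, -0.02104835, -0.09369025]), 'finger_force': 0.0, 'grip_width': 0.08575744968332279}
```

View pics/scene0.png

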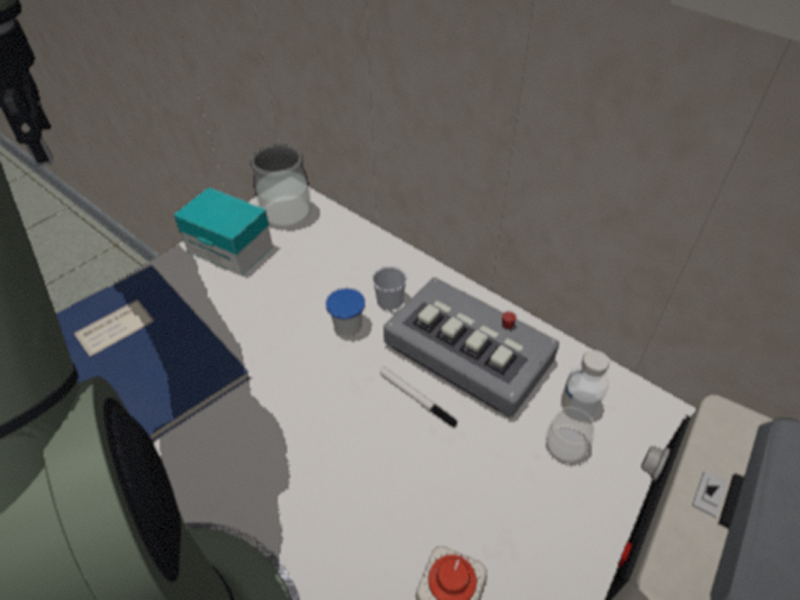

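View pics/side0.png

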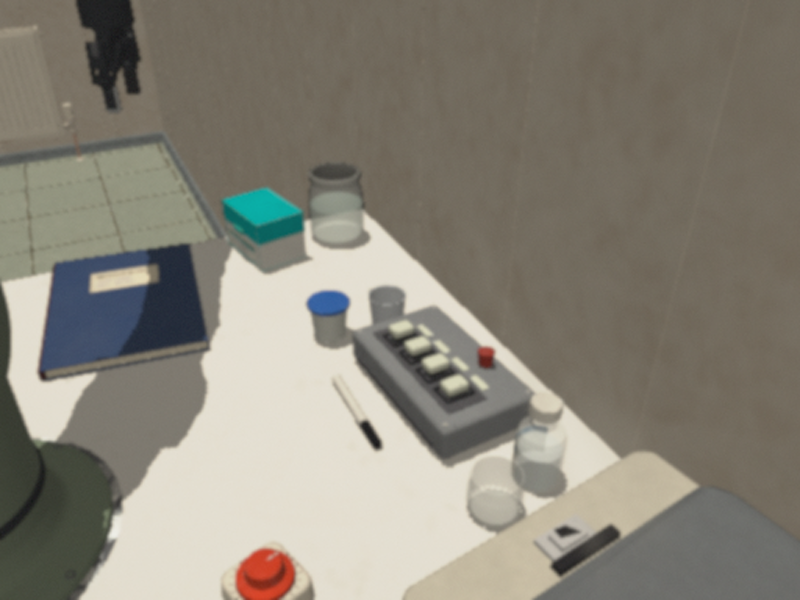

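The scene view shows key tops at about (430,312), (453,325), (477,340) and (503,354). The side view shows them at (401,327), (417,344), (435,363) and (454,385). The stopper is behind the row, and the bottle and jar stand at the right end. Next I'll take enlarged crops.

Run:
```python
from workcell import *
import cv2,numpy as np
a=grab_frame("scene")[170:270,240:365];b=grab_frame("side")[190:300,215:350]
A=cv2.resize(a,None,fx=6.4,fy=6.0,interpolation=cv2.INTER_CUBIC);B=cv2.resize(b,(800,600),interpolation=cv2.INTER_CUBIC)
A=cv2.resize(a,(800,600),interpolation=cv2.INTER_CUBIC)
cv2.imwrite("pics/sc1.png",A[:,:,::-1]);cv2.imwrite("pics/si1.png",B[:,:,::-1])
```

```text
(no output)
```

View pics/sc1.png

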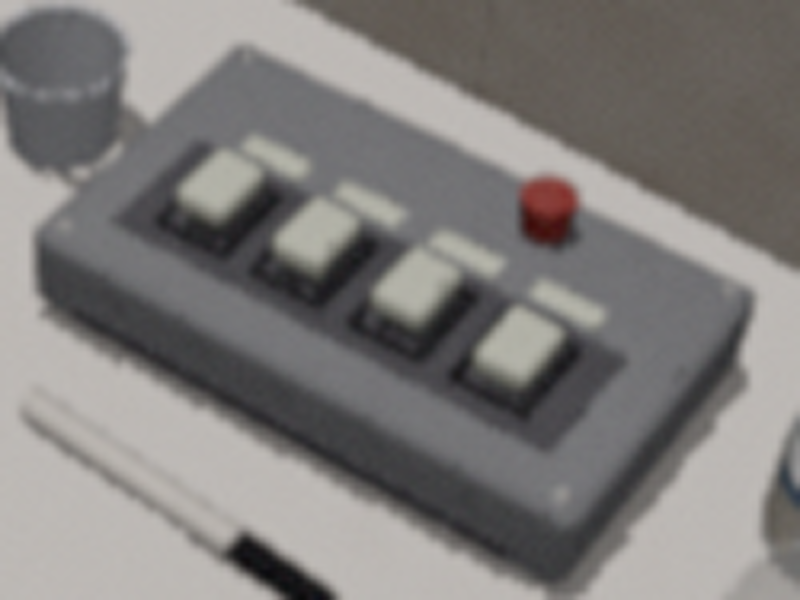

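View pics/si1.png

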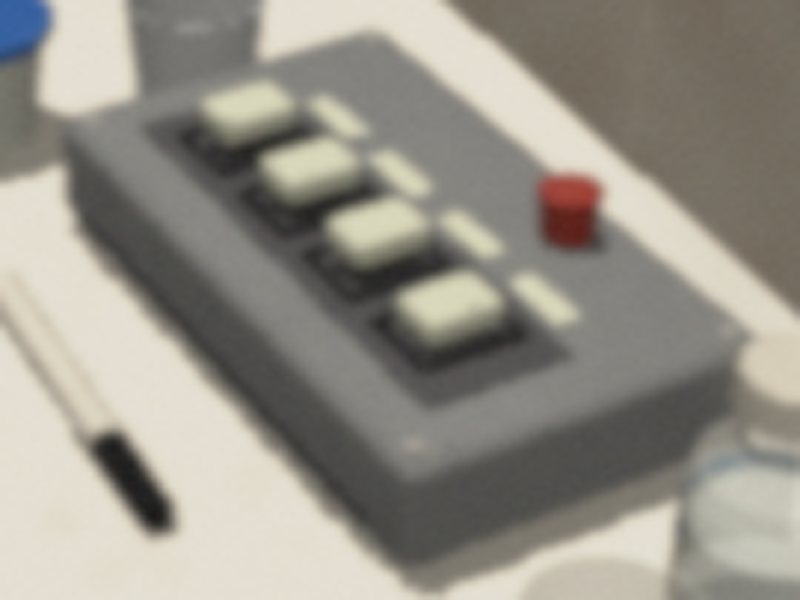

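Both crops show four caps. Scene crop centres are about (223,180), (319,229), (419,280) and (521,340); side crop centres are (247,108), (308,166), (376,228) and (448,303). Key 4 looks lower, which touch will have to confirm. Now to triangulate.

```bash
cat > h.py <<'E'
from workcell import *
import numpy as np
from scipy.spatial.transform import Rotation as R
def rot(r):
    r=np.asarray(r); return r if r.shape==(3,3) else R.from_euler('xyz',r).as_matrix()
def ray(n,u,v):
    c=get_calibration(n); f=192/np.tan(np.radians(c['fovy']/2))
    d=rot(c['rotation'])@np.array([(u-c['cx'])/f,(v-c['cy'])/f,1]); return c['xyz'],d/np.linalg.norm(d)
def tri(rays):
    A=sum(np.eye(3)-np.outer(d,d) for o,d in rays); b=sum((np.eye(3)-np.outer(d,d))@o for o,d in rays)
    p=np.linalg.solve(A,b); return p,max(np.linalg.norm(np.cross(p-o,d)) for o,d in rays)
E
python3 - <<'E'
from h import *
S=[(223,180),(319,229),(419,280),(521,340),(245,48),(752,290),(570,522),(40,235),(550,192),(86,0)]
D=[(247,108),(308,166),(376,228),(448,303),(375,35),(745,330),(405,475),(70,130),(570,187),(0,0)]
P=[]
for (a,b),(c,d) in zip(S[:9],D[:9]):
    r=[ray("scene",240+a/6.4-.0,170+b/6.0),ray("side",215+c*135/800,190+d*110/600)]
    p,e=tri(r);P.append(p);print(p.round(4),round(e*1e3,1))
P=np.array(P)
# fit yaw, xy from keys + corners
from scipy.optimize import least_squares
M=np.array([[np.nan,60,0],[np.nan,20,0],[np.nan,-20,0],[np.nan,-60,0]])
C=np.array([[65,110],[65,-110],[-65,-110],[-65,110]])/1e3
from h import R
def f(q):
    x,y,t,kx=q; r=np.array([[np.cos(t),-np.sin(t)],[np.sin(t),np.cos(t)]])
    k=np.array([[kx,.06],[kx,.02],[kx,-.02],[kx,-.06]])
    return ((np.vstack([k,C])@r.T+[x,y])-P[:8,:2]).ravel()
s=least_squares(f,[.6,0,0,-.02]);print(s.x,(s.fun.reshape(-1,2)*1e3).round(1).tolist())
x,y,t,kx=s.x
for yy in (.06,.02,-.02,-.06): print(x+np.cos(t)*kx-np.sin(t)*yy, y+np.sin(t)*kx+np.cos(t)*yy)
E
```

```text
[0.5027 0.0567 0.0677] 1.1
[0.5046 0.0166 0.0683] 1.5
[ 0.5074 -0.0231  0.0682] 1.5
[ 0.5098 -0.0627  0.0647] 1.4
[0.5776 0.1058 0.0482] 0.6
[ 0.5847 -0.1063  0.0584] 0.5
[ 0.4677 -0.1126  0.0494] 0.8
[0.4578 0.102  0.0425] 0.7
[ 0.5691 -0.0336  0.0713] 0.5
[ 0.52193823 -0.00261233  0.04277249 -0.01583223] [[0.9, -0.0], [0.7, 0.1], [-0.4, -0.2], [-1.2, -0.5], [4.6, 4.3], [6.9, -3.4], [-6.0, -2.7], [-5.5, 2.5]]
0.5035549110878507 0.05665581761386697
0.5052652891828265 0.01669240175921027
0.5069756672778024 -0.02327101409544643
0.5086860453727783 -0.06323442995010313
```

Request:
{"op": "play_rows", "data": {
  "deltas": [
    [0,0,-0.05,0,0,0,1],
    [-0.07,-0.06,-0.1,0,0,0.05,1],
    [-0.14,-0.12,-0.1,0,0,0.1,1],
    [-0.22,-0.18,-0.1,0,0,0.15,1],
    [-0.29,-0.24,-0.1,0,0,0.2,1],
    [-0.36,-0.3,-0.1,0,0,0.25,1],
    [-0.43,-0.36,-0.1,0,0,0.3,1],
    [-0.5,-0.42,-0.1,0,0,0.35,1],
    [-0.57,-0.48,-0.1,0,0,0.4,1],
    [-0.62,-0.52,-0.1,0,0,0.44,1]
  ],
  "newtons": 30
}}

```text
clock: 1.2
position: [0.439, 0.1901, 0.2815]
tool_rot: [3.141, 0.0, 1.762]
force: [0.1, 1.1, 0.1]
grip_width: 0.0
finger_force: 0.0
```

```bash
cat >> h.py <<'E'
K=np.array([[.5030,.0567],[.5050,.0167],[.5070,-.0231],[.5093,-.0630]])
def go(xy,z,yaw=1.62):
    s=observe(); Rc=R.from_euler('xyz',s['tool_rot'])
    d=Rc.inv().apply(np.r_[xy,z]-s['position'])/.5
    Rt=R.from_euler('xyz',[np.pi,0,yaw]); w=(Rc.inv()*Rt).as_rotvec()/np.radians(120)
    print(round(s['clock'],2),s['position'].round(4),s['tool_rot'].round(3),s['force'].round(2),s['qpos'].round(2)); print('cmd',d.round(4),w.round(4))
E
python3 -c "
from h import *
go(K[0],.12)"
```

```text
1.2 [0.439  0.1901 0.2815] [3.141 0.    1.762] [0.08 1.14 0.14] [-0.78  0.23  0.29  1.92 -0.08  1.   -0.26]
cmd [-0.2862  0.075   0.3231] [0.0002 0.0001 0.0678]
```

Request:
{"op": "play_rows", "data": {
  "deltas": [
    [-0.05,0.012,0.0,0,0,0.02,1],
    [-0.11,0.03,0.0,0,0,0.04,1],
    [-0.17,0.045,0.05,0,0,0.068,1],
    [-0.23,0.06,0.1,0,0,0.068,1],
    [-0.28,0.074,0.17,0,0,0.068,1],
    [-0.286,0.075,0.24,0,0,0.068,1],
    [-0.286,0.075,0.3,0,0,0.068,1],
    [-0.286,0.075,0.32,0,0,0.068,1],
    [-0.286,0.075,0.32,0,0,0.068,1],
    [-0.286,0.075,0.32,0,0,0.068,1]
  ]
}}

```text
clock: 2.2
position: [0.5036, 0.0604, 0.1224]
tool_rot: [3.14, -0.0, 1.626]
force: [0.4, -0.2, -0.2]
grip_width: 0.0001
finger_force: 0.0
```

Run:
```python
from h import *
import cv2
go(K[0],.075)
a=grab_frame("scene")[150:270,220:380];b=grab_frame("side")[170:290,200:360]
cv2.imwrite("pics/c2.png",np.hstack([cv2.resize(i,(400,600)if 0 else (400,300),interpolation=cv2.INTER_CUBIC) for i in (a,b)])[:,:,::-1])
```

```text
2.2 [0.5036 0.0604 0.1224] [ 3.14  -0.     1.626] [ 0.43 -0.22 -0.19] [-0.46  0.52  0.3   2.02 -0.25  0.64  0.06]
cmd [-0.0073 -0.0018  0.0948] [ 0.0005 -0.0001  0.0029]
```

View pics/c2.png

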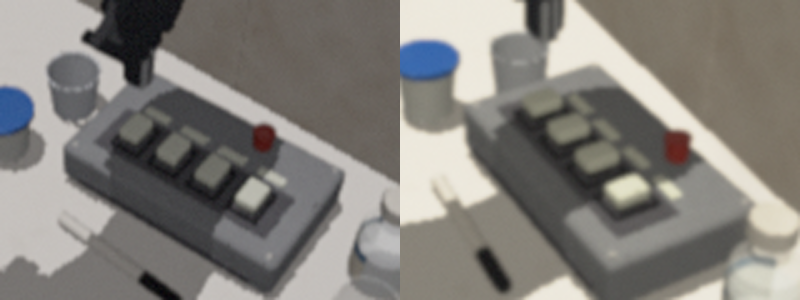

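The tip is over key 1 with clearance. Next I'll tap key 1, going down to about 3 mm below the up height.

Request:
{"op": "play_rows", "data": {
  "deltas": [
    [-0.007,-0.002,0.04,0,0,0.003,1],
    [-0.007,-0.002,0.08,0,0,0.003,1],
    [-0.007,-0.002,0.09,0,0,0.003,1],
    [-0.007,-0.002,0.09,0,0,0.003,1],
    [-0.007,-0.002,0.09,0,0,0.003,1]
  ]
}}

```text
clock: 2.8
position: [0.5028, 0.0567, 0.0773]
tool_rot: [3.14, -0.0, 1.62]
force: [0.9, 0.3, -0.8]
grip_width: 0.0002
finger_force: 0.0
```

```bash
python3 -c "
from h import *
go(K[0],.067)"
```

```text
2.8 [0.5028 0.0567 0.0773] [ 3.14 -0.    1.62] [ 0.86  0.32 -0.82] [-0.42  0.59  0.26  2.04 -0.28  0.54  0.09]
cmd [-0.0001  0.0003  0.0207] [ 0.0006 -0.0001 -0.0002]
```

Request:
{"op": "play_rows", "data": {
  "deltas": [
    [0,0,0.008,0,0,0,1],
    [0,0,0.014,0,0,0,1],
    [0,0,0.018,0,0,0,1],
    [0,0,0.021,0,0,0,1],
    [0,0,0.021,0,0,0,1],
    [0,0,0.021,0,0,0,1]
  ]
}}

```text
clock: 3.4
position: [0.5025, 0.0567, 0.0659]
tool_rot: [3.141, -0.0, 1.62]
force: [1.7, 2.0, 3.7]
grip_width: -0.0
finger_force: 1.5
```

Request:
{"op": "play_rows", "data": {
  "deltas": [
    [0,0,0,0,0,0,1],
    [0,0,0,0,0,0,1]
  ]
}}

```text
clock: 3.6
position: [0.5025, 0.0567, 0.0659]
tool_rot: [3.141, -0.0, 1.62]
force: [2.0, 1.9, 3.6]
grip_width: -0.0002
finger_force: 1.6
```

Key 1 gave at 3.6 N, so it is up. Next is key 2, reading above it first and then pressed to the same height.

Request:
{"op": "play_rows", "data": {
  "deltas": [
    [0,0,-0.02,0,0,0,1],
    [0,0,-0.03,0,0,0,1],
    [-0.03,0,-0.03,0,0,0,1],
    [-0.06,0,-0.03,0,0,0,1],
    [-0.08,0,-0.03,0,0,0,1],
    [-0.08,0,-0.02,0,0,0,1],
    [-0.08,0,-0.01,0,0,0,1],
    [-0.08,0,-0.004,0,0,0,1],
    [-0.08,0,0,0,0,0,1],
    [-0.08,0,0,0,0,0,1]
  ]
}}

```text
clock: 4.6
position: [0.5041, 0.0171, 0.0655]
tool_rot: [-3.141, -0.0, 1.62]
force: [-0.0, 0.7, 2.7]
grip_width: -0.0
finger_force: 1.6
```

Request:
{"op": "play_rows", "data": {
  "deltas": [
    [0,0,0,0,0,0,1],
    [0,0,0,0,0,0,1]
  ]
}}

```text
clock: 4.8
position: [0.5041, 0.017, 0.0659]
tool_rot: [-3.141, -0.0, 1.62]
force: [-0.9, 2.7, 2.9]
grip_width: -0.0002
finger_force: 1.5
```

Request:
{"op": "play_rows", "data": {
  "deltas": [
    [0,0,-0.02,0,0,0,1],
    [0,0,-0.03,0,0,0,1],
    [-0.03,0,-0.03,0,0,0,1],
    [-0.06,0,-0.03,0,0,0,1],
    [-0.08,0,-0.03,0,0,0,1],
    [-0.08,0,-0.02,0,0,0,1],
    [-0.08,0,-0.01,0,0,0,1],
    [-0.08,0,-0.004,0,0,0,1],
    [-0.08,0,0,0,0,0,1],
    [-0.08,0,0,0,0,0,1]
  ]
}}

```text
clock: 5.8
position: [0.5061, -0.0229, 0.0655]
tool_rot: [-3.141, -0.0, 1.62]
force: [0.2, 0.9, 3.2]
grip_width: -0.0
finger_force: 1.6
```

Request:
{"op": "play_rows", "data": {
  "deltas": [
    [0,0,0,0,0,0,1],
    [0,0,0,0,0,0,1]
  ]
}}

```text
clock: 6.0
position: [0.5062, -0.0229, 0.0659]
tool_rot: [-3.142, -0.0, 1.62]
force: [-0.9, 2.8, 2.5]
grip_width: -0.0002
finger_force: 1.5
```

Keys 2 and 3 also gave and are up. On key 4 I'll stop 1 mm higher first. If it is latched there should be no contact there.

Request:
{"op": "play_rows", "data": {
  "deltas": [
    [0,0,-0.02,0,0,0,1],
    [0,0,-0.03,0,0,0,1],
    [-0.03,0.001,-0.03,0,0,0,1],
    [-0.06,0.002,-0.03,0,0,0,1],
    [-0.08,0.002,-0.03,0,0,0,1],
    [-0.08,0.002,-0.02,0,0,0,1],
    [-0.08,0.002,-0.01,0,0,0,1],
    [-0.08,0.002,0.002,0,0,0,1],
    [-0.08,0.002,0.002,0,0,0,1],
    [-0.08,0.002,0.002,0,0,0,1]
  ]
}}

```text
clock: 7.0
position: [0.5091, -0.0626, 0.0646]
tool_rot: [-3.141, -0.0, 1.62]
force: [-0.4, 2.9, 4.0]
grip_width: 0.0003
finger_force: 1.7
```

Request:
{"op": "play_rows", "data": {
  "deltas": [
    [0,0,0,0,0,0,1],
    [0,0,0,0,0,0,1]
  ]
}}

```text
clock: 7.2
position: [0.5091, -0.0628, 0.0649]
tool_rot: [3.142, -0.0, 1.62]
force: [-0.9, 3.0, 3.6]
grip_width: 0.0002
finger_force: 1.7
```

At this height the force doesn't tell up from latched. I'll compare at 0.0675, where an up key still pushes with about 2.5 N and a latched key isn't touched.

Request:
{"op": "play_rows", "data": {
  "deltas": [
    [0,0,-0.005,0,0,0,1],
    [0,0,-0.005,0,0,0,1],
    [0,0,-0.005,0,0,0,1],
    [0,0,-0.005,0,0,0,1]
  ]
}}

```text
clock: 7.6
position: [0.5091, -0.0634, 0.0673]
tool_rot: [-3.142, 0.0, 1.619]
force: [-0.7, -0.3, 1.0]
grip_width: 0.0001
finger_force: 0.0
```

Request:
{"op": "play_rows", "data": {
  "deltas": [
    [0,0,-0.001,0,0,0,1],
    [0,0,-0.001,0,0,0,1]
  ]
}}

```text
clock: 7.8
position: [0.5091, -0.0633, 0.0678]
tool_rot: [-3.141, 0.0, 1.619]
force: [-0.8, -0.5, -0.8]
grip_width: -0.0002
finger_force: 0.0
```

Request:
{"op": "play_rows", "data": {
  "deltas": [
    [0,0,-0.01,0,0,0,1],
    [0,0,-0.01,0,0,0,1],
    [0,0,-0.01,0,0,0,1]
  ]
}}

```text
clock: 8.1
position: [0.5092, -0.0632, 0.073]
tool_rot: [3.141, 0.0, 1.62]
force: [0.4, -0.6, -0.5]
grip_width: -0.0001
finger_force: 0.0
```

There is no contact at 0.0673, so key 4 is the latched one, which matches the pictures. I'll press it to about 10.5 mm of travel and release.

Request:
{"op": "play_rows", "data": {
  "deltas": [
    [0,0,0.008,0,0,0,1],
    [0,0,0.014,0,0,0,1],
    [0,0,0.018,0,0,0,1],
    [0,0,0.022,0,0,0,1],
    [0,0,0.026,0,0,0,1],
    [0,0,0.027,0,0,0,1],
    [0,0,0.027,0,0,0,1],
    [0,0,0.027,0,0,0,1]
  ]
}}

```text
clock: 8.9
position: [0.5091, -0.0632, 0.0592]
tool_rot: [-3.142, -0.0, 1.62]
force: [-1.3, -0.1, 5.4]
grip_width: -0.0001
finger_force: 2.7
```

Travel reached about 10.8 mm at 5.4 N. I'll release and then tap key 4 again at z ≈ 0.067.

Request:
{"op": "play_rows", "data": {
  "deltas": [
    [0,0,-0.01,0,0,0,1],
    [0,0,-0.03,0,0,0,1],
    [0,0,-0.04,0,0,0,1],
    [0,0,-0.04,0,0,0,1],
    [0,0,-0.03,0,0,0,1],
    [0,0,-0.022,0,0,0,1],
    [0,0,-0.016,0,0,0,1],
    [0,0,-0.016,0,0,0,1],
    [0,0,-0.016,0,0,0,1]
  ]
}}

```text
clock: 9.8
position: [0.509, -0.0632, 0.0671]
tool_rot: [-3.141, -0.0, 1.62]
force: [0.2, 0.9, 2.5]
grip_width: 0.0001
finger_force: 1.3
```

Request:
{"op": "play_rows", "data": {
  "deltas": [
    [0,0,-0.02,0,0,0,1],
    [0,0,-0.08,0,0,0,1],
    [0,0,-0.17,0,0,0,1],
    [0,0,-0.26,0,0,0,1],
    [0,0.0,-0.32,0,0,0,1],
    [0.06,-0.05,-0.36,0,0,0,1],
    [0.14,-0.1,-0.36,0,0,0,1],
    [0.2,-0.13,-0.36,0,0,0,1],
    [0.2,-0.13,-0.36,0,0,0,1],
    [0.2,-0.13,-0.36,0,0,0,1]
  ]
}}

```text
clock: 10.8
position: [0.4392, 0.0337, 0.248]
tool_rot: [3.141, -0.0, 1.621]
force: [0.4, -0.7, 0.0]
grip_width: 0.0001
finger_force: 0.0
```

Run:
```python
from h import *
import cv2
a=grab_frame("scene")[170:270,240:365];b=grab_frame("side")[190:300,215:350]
cv2.imwrite("pics/end.png",np.hstack([cv2.resize(i,(400,300),interpolation=cv2.INTER_CUBIC) for i in (a,b)])[:,:,::-1])
```

```text
(no output)
```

View pics/end.png

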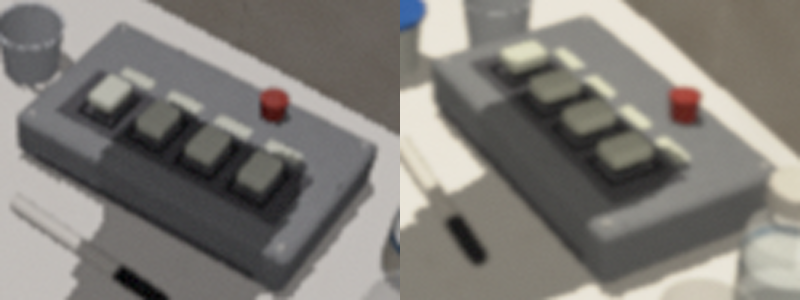

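The picture shows all four caps up and evenly spaced, and key 4 (scene half, (262,170)) now meets the finger at 0.067. The stopper and marker are where they were.

```bash
python3 -c "
from workcell import *
print(job_done())"
```

```text
the job is handed in; nothing more can be done
None
```

The latched key was at place 4; I pressed it to about 10.8 mm and it popped up, so all four keys are now up, nothing round the box was touched, and the job is handed in at about 11 s.

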